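# Lay out the pressure-test kit on its outline pads

### The job

Set out the pressure-test kit: lay the brass ball valve, the pressure gauge, the syringe and the small roll of white tape each flat on the white pad that shows its outline, covering that outline and turned the same way as it is drawn. Leave the pink cup and the little beaker among them standing where they are, and let go of everything at the end.

Things in the scene. Friction and masses are not known exactly. Their poses are not given: they have to be found in the camera images.
- valve: Brass ball valve with a red lever, 31 x 96 x 46 mm over all, lying flat. Origin under the centre of the whole outline, at the underside; z up. Brass body 31 mm wide (x from -16 to +16), y from -22 to +48 mm, up to z = 31 mm; the lever is a fixed bar 16 mm wide above it at z 37 to 41 mm, from y = +22 to its free end at y = -48 mm. Grip the brass body across x near y = +15 mm. About 0.2 kg.
- gauge: Round black pressure gauge with a white face, lying face up, with a brass stem, 85 x 62 x 26 mm. Origin at the underside under the centre of the whole outline; z up. The dial case is a disc 62 mm across, 26 mm high, centred at x = +11 mm; the stem (18, then 13 mm wide, axis at z = 12 mm) points to -x and ends at x = -42 mm. Grip the case across y at x = +11 mm. About 0.16 kg.
- syringe: White plastic syringe lying flat, 28 x 101 x 20 mm. Origin at the underside under the centre of its outline; z up. Barrel 18 mm thick from y = -20 to +50 mm (nozzle end at +y), finger flange 28 mm wide at y = -21 mm, thin plunger rod to the thumb plate at y = -50 mm. Grip the barrel across x near y = +10 mm. About 20 g.
- tape: Small roll of white thread-seal tape with a blue core, a flat ring 52 mm across and 12 mm high with a hole in the middle, lying flat. Origin at the centre of its underside; z up. Grip it across the whole 52 mm. About 25 g. (The black tape roll at the side is not part of the job.)
- pad_valve: Fixed white board 145 (x) x 90 x 4 mm, small hole mark near its -x end; origin at the centre of its underside, z up, top at z = 4 mm. Black true-size print: a body 31 mm wide, 70 mm long at the +x end, a 16 mm wide lever sticking out to -x. The thing's origin belongs at pad x = +15, y = 0 mm, on the top, the valve's +y axis along the pad's +x (lever end towards the hole mark).
- pad_gauge: Fixed white board 145 (x) x 90 x 4 mm, small hole mark near its -x end; origin at the centre of its underside, z up, top at z = 4 mm. Black true-size print: a 62 mm disc with the stem to -x. The thing's origin belongs at pad x = +15, y = 0 mm, on the top, the gauge's +x axis along the pad's +x (stem towards the hole mark).
- pad_syringe: Fixed white board 145 (x) x 90 x 4 mm, small hole mark near its -x end; origin at the centre of its underside, z up, top at z = 4 mm. Black true-size print: an 18 mm wide barrel with the nozzle to +x, flange, thin rod and thumb plate to -x. The thing's origin belongs at pad x = +15, y = 0 mm, on the top, the syringe's +y axis along the pad's +x (thumb plate towards the hole mark).
- pad_tape: Fixed white board 145 (x) x 90 x 4 mm, small hole mark near its -x end; origin at the centre of its underside, z up, top at z = 4 mm. Black true-size print: a 52 mm ring with a white middle. The thing's origin belongs at pad x = +15, y = 0 mm, on the top, any way round.
- cup: Bystander: loose pink plastic measuring cup, 56 mm across and 45 mm high, standing open side up among the things; origin at the centre of its underside, z up. Not to be moved.
- beaker: Bystander: loose clear beaker, 50 mm across and 60 mm high, standing open side up among the things; origin at the centre of its underside, z up. Not to be moved.

How it is judged:
At the end, for the whole second after the job is handed in: Each of the four lies flat (0.15 rad) and still on its own pad (origin 1 to 9 mm above the pad's), within 12 mm of its outline along both pad axes; valve, gauge and syringe turned as drawn within 0.25 rad. Cup and beaker upright (0.15 rad), within 3 cm of where they stood (x of valve in the frame of pad_valve between 0.003 and 0.027 m and y of valve in the frame of pad_valve between -0.012 and 0.012 m and z of valve in the frame of pad_valve between 0.001 and 0.009 m and angle between each of valve, gauge, syringe, tape, cup, beaker's own z axis and vertical below 0.15 rad and linear speed of each of valve, gauge, syringe, tape below 0.02 m/s and angle between the y axis of valve and the x axis of pad_valve, either way round below 0.25 rad and y of pad_valve in the frame of valve below 0 m and x of gauge in the frame of pad_gauge between 0.003 and 0.027 m and y of gauge in the frame of pad_gauge between -0.012 and 0.012 m and z of gauge in the frame of pad_gauge between 0.001 and 0.009 m and angle between the x axis of gauge and the x axis of pad_gauge, either way round below 0.25 rad and x of pad_gauge in the frame of gauge below 0 m and x of syringe in the frame of pad_syringe between 0.003 and 0.027 m and y of syringe in the frame of pad_syringe between -0.012 and 0.012 m and z of syringe in the frame of pad_syringe between 0.001 and 0.009 m and angle between the y axis of syringe and the x axis of pad_syringe, either way round below 0.25 rad and y of pad_syringe in the frame of syringe below 0 m and x of tape in the frame of pad_tape between 0.003 and 0.027 m and y of tape in the frame of pad_tape between -0.012 and 0.012 m and z of tape in the frame of pad_tape between 0.001 and 0.009 m and distance of each of cup, beaker from where it was at the start of the episode below 0.03 m); the robot touches nothing.
It fails at once if the cup is knocked over or pushed more than 3 cm (angle between cup's own z axis and vertical above 0.35 rad or distance of cup from where it was at the start of the episode above 0.03 m).
It fails at once if the beaker is knocked over or pushed more than 3 cm (angle between beaker's own z axis and vertical above 0.35 rad or distance of beaker from where it was at the start of the episode above 0.03 m).
It also fails if it takes over 112 s, if anything falls off the work surface, if the arm or the gripper's body presses on something with over 40 N, if the wrist force passes 120 N, or if a joint passes its speed limit or range.

### The arm

A 6-joint arm with a two-finger parallel gripper is mounted at the origin on a cart in front of the work surface, level with it; the furniture and walls round the work are solid. World frame = base frame: x ahead of the robot, y to its left, z up, the work surface at z = 0. Lengths are in m, angles in rad, forces in N, time in s.
With the tool pointing down it reaches from about 0.3 to 0.775 m from the base axis. Payload 14.6 kg.
Tool frame: the origin (TCP) lies at the very end of the fingers, on their centre line; the grasp point (between the pads) lies 19 mm behind it; z points along the fingers, y is the line along which they close (so a half turn about z gives the same grasp; the last joint's range is limited). The gripper opens to 85 mm and grips with 20 to 120 N. Pads are 22 mm wide; open, the fingers measure 114 mm over their backs; the gripper's body (76 mm by 85 mm) begins 54 mm behind the grasp point. The pads swing forward as they close: fully open they stand 13 mm farther back than shut.
Start: joints at [-1.243, 0.3, 1.521, -0, 1.321, -0.067], TCP at [0.212, -0.508, 0.231] pointing down, gripper open.
Joint ranges: [-3.03, 3.03], [-0.79, 2.21], [0.23, 2.52], [-1.04, 4.18], [0, 3.07], [-2.55, 2.55]. Speed limits (rad/s): [2.22, 2.22, 2.57, 3.14, 3.14, 3.14].

### API

Orientations are given as a 3x3 rotation matrix whose columns are the frame's x, y, z axes.
In Python, from bench import ctrl, cams gives the robot as it stands.
- The arm moves only by the tool move_arm, never from a script. Its argument "rows" is a list of rows, each an object with "delta_rot": the turn, a rotation vector about the tool's x, y, z in rad, a list of three; "xyz": the shift along the tool's x, y, z in m, a list of three; "grip": the opening, from 0 (shut) to 1 (fully open). In form: [{"delta_rot": [wx, wy, wz], "xyz": [dx, dy, dz], "grip": grip}, ...]. A call has 1 to 20 rows; each row shifts and turns the commanded pose from where the row before left it, along the tool's axes as they then stand; what a row does not reach is not made up. A row lasts 1/12 s, in which the tool goes at most 41.7 mm and 7.16 degrees, less where a joint would pass 70% of its speed; a pose out of reach is approached as far as the arm can. A call is refused whole if a number of a shift passes 0.0417 or a number of a turn 0.125, either way. A call with a gripper value outside its range is refused whole. The fingers move at their own pace and stop on an object; "force" is the grip in N (left out, the last holds). Time passes only in rows, so rows that do not move let the fingers close. It gives the time, the measured TCP pose, the force, the opening and the grip force at its end, in the units of the state.
- ctrl.state(): the state, without advancing time (a new reading comes with each control period).
- cams.capture(name): name is "scene" or "top" or "wrist"; returns the picture (400x640x3 uint8, red, green, blue); there is no depth.
- cams.camera_model(name): a dict with "intrinsics" (3x3 intrinsics, pixels), "view" (4x4, takes a point from world to camera coordinates). Camera axes: x right, y up, looking along -z (the intrinsics and any distortion apply to the point x, -y, -z); pixel columns grow to the right and rows downward; lengths in m; the calibration is good to about 2 mm. A picture is of the moment at which its call begins: read the wrist's pose just before it. camera_model takes no time and is no camera call; for the wrist camera it gives the pose at the moment of the call.
- ctrl.finish_job(): hands the job in; it is judged then, once.
The state is a dict: "time": time; "joint_pos": joint angles; "joint_vel": joint speeds; "joint_efforts": joint torques, N m; "tool_pos": TCP position; "eef_rot": TCP orientation; "ft_force": force on the tool from outside, world axes, zero at the start; "ft_torque": the same for the moment, N m; "grip_width": finger opening in m; "grasp_force": force on a finger pad.
Only numpy, scipy, OpenCV 4.12 (cv2) and the standard library are available. Lean on these libraries where they do the work, as an engineer would, in place of code of your own. Each camera call takes 0.05 s, during which the arm holds its last target. There are 200 camera calls.

## Working session

There is one attempt and no reset: what is moved stays moved. The work goes in short steps, Python scripts to look and compute and a tool call to move; the robot and the scene stay as the last step left them, time stands still between calls to the robot, and variables do not carry over. Pictures are saved under pics/ and viewed, at most 14 in all, crops included, and the job is handed in when it is done.

Besides the shell and the picture viewer there is one more tool, called after "Emit:" as name([rows], argument=value, ...), one row to a line, values as JSON. move_arm: Moves the arm, as the interface text tells. Its arguments: {"type":"object","properties":{"rows":{"type":"array"},"force":{"type":"number"}},"required":["rows"]}

```bash
ls; mkdir -p pics; python3 - <<'E'
from bench import ctrl,cams
import cv2,numpy as np
for n in ("top","scene"):
    cv2.imwrite(f"pics/{n}0.png",cams.capture(n)[:,:,::-1])
    m=cams.camera_model(n);print(n,np.round(m["intrinsics"],1).tolist(),np.round(m["view"],3).tolist(),[k for k in m])
s=ctrl.state();print(s["time"],np.round(s["eef_rot"],3).tolist(),s["tool_pos"],s["grip_width"])
E
```

```text
pics
top [[372.1, 0.0, 318.7], [0.0, 372.1, 203.7], [0.0, 0.0, 1.0]] [[0.023, -1.0, 0.001, 0.005], [0.995, 0.023, 0.099, -0.518], [-0.099, -0.001, 0.995, -1.058], [0.0, 0.0, 0.0, 1.0]] ['intrinsics', 'view']
scene [[443.2, 0.0, 326.4], [0.0, 443.2, 204.1], [0.0, 0.0, 1.0]] [[-0.494, 0.869, 0.006, 0.249], [-0.733, -0.421, 0.534, 0.357], [0.467, 0.259, 0.845, -1.323], [0.0, 0.0, 0.0, 1.0]] ['intrinsics', 'view']
0.1 [[0.923, 0.385, -0.0], [0.385, -0.923, 0.001], [0.0, -0.001, -1.0]] [ 0.21147107 -0.50749639  0.23077095] 0.08527412391106606
```

View pics/top0.png

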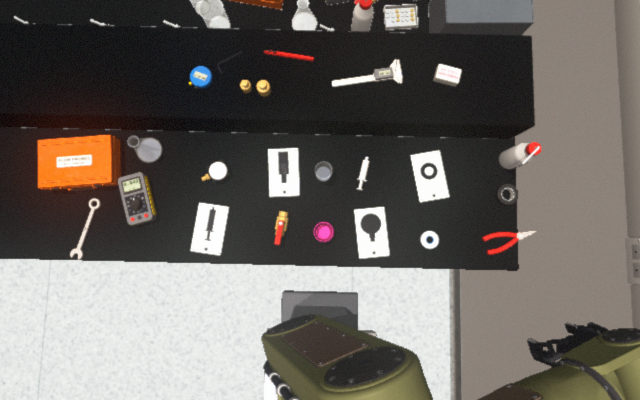

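View pics/scene0.png

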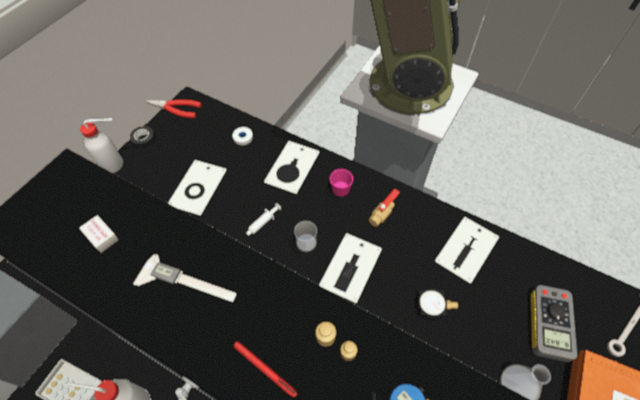

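```bash
cat > h.py <<'E'
from bench import ctrl,cams
import cv2,numpy as np
def ray(n,uv,z,m=None):
    m=m or cams.camera_model(n);K=np.array(m["intrinsics"]);V=np.array(m["view"]);R=V[:3,:3];c=-R.T@V[:3,3]
    uv=np.atleast_2d(np.array(uv,float));d=np.linalg.inv(K)@np.c_[uv,np.ones(len(uv))].T
    d=R.T@(d*np.array([[1],[-1],[-1]]));return (c[:,None]+d*(z-c[2])/d[2]).T
def pix(m,p):
    K=np.array(m["intrinsics"]);V=np.array(m["view"]);q=V[:3,:3]@np.array(p)+V[:3,3];q=K@(q*[1,-1,-1]);return q[:2]/q[2]
E
python3 - <<'E'
from h import *
im=cv2.imread("pics/top0.png");m=cams.camera_model("top")
cv2.imwrite("pics/crop.png",cv2.resize(im[140:270,185:451],None,fx=3,fy=3,interpolation=cv2.INTER_CUBIC))
hsv=cv2.cvtColor(im,cv2.COLOR_BGR2HSV)
def blobs(mask,z,lab,amin=15):
    n,L,S,C=cv2.connectedComponentsWithStats(mask.astype(np.uint8))
    for i in range(1,n):
        if S[i,4]<amin or not(140<C[i][1]<262 and 185<C[i][0]<460):continue
        pts=np.argwhere(L==i)[:,::-1].astype(float)
        w=ray("top",pts,z,m)[:,:2].astype(np.float32)*1000
        r=cv2.minAreaRect(w);print(lab,np.round(C[i]),S[i,4],"c",np.round(r[0]),"sz",np.round(r[1]),"ang",round(r[2],1))
blobs((hsv[...,1]<60)&(hsv[...,2]>140),.004,"white")
blobs((hsv[...,1]>120)&(hsv[...,2]>90),.03,"col",8)
print(ray("top",[[270,128],[500,133],[270,260],[320,30]],0))
E
```

```text
white [284. 173.] 1256 c [613. 125.] sz [147.  92.] ang 3.8
white [430. 177.] 1284 c [ 612. -313.] sz [147.  92.] ang 11.1
white [363. 172.] 189 c [ 615. -113.] sz [ 24. 100.] ang 83.6
white [218. 170.] 264 c [612. 323.] sz [52. 51.] ang 2.8
white [323. 173.] 147 c [612.   6.] sz [36. 42.] ang 1.4
white [429. 171.] 71 c [ 627. -310.] sz [25. 26.] ang 45.9
white [209. 229.] 1439 c [438. 338.] sz [ 92. 147.] ang 82.9
white [372. 235.] 1222 c [ 439. -140.] sz [147.  92.] ang 6.8
white [429. 239.] 232 c [ 421. -310.] sz [50. 53.] ang 1.3
col [205. 177.] 47 c [587. 351.] sz [18. 23.] ang 3.0
col [280. 227.] 300 c [444. 126.] sz [33. 99.] ang 82.3
col [323. 231.] 349 c [437.   3.] sz [60. 58.] ang 1.1
[[ 0.7477118   0.17073872  0.        ]
 [ 0.74880431 -0.52899138  0.        ]
 [ 0.35030578  0.15627626  0.        ]
 [ 1.06556747  0.02589692  0.        ]]
```

View pics/crop.png

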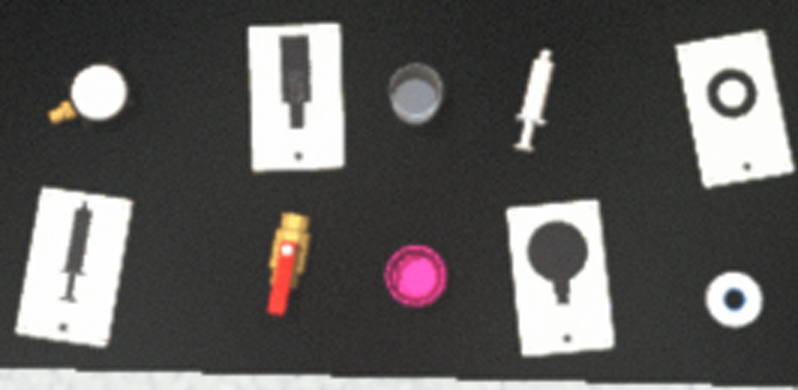

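The top view crop shows all four pads with the hole marks towards the robot, and the cup (415,275) and beaker (415,95) in crop pixels. The valve is at (288,265), the gauge at (98,92), the syringe at (535,100) and the tape at (735,300). I'll start with the tape.

Emit:
move_arm([
  {"delta_rot": [0, 0, 0], "xyz": [0.027, -0.0102, 0.005], "grip": 1},
  {"delta_rot": [0, 0, 0], "xyz": [0.027, -0.0102, 0.005], "grip": 1},
  {"delta_rot": [0, 0, 0], "xyz": [0.027, -0.0102, 0.005], "grip": 1},
  {"delta_rot": [0, 0, 0], "xyz": [0.027, -0.0102, 0.005], "grip": 1},
  {"delta_rot": [0, 0, 0], "xyz": [0.027, -0.0102, 0.005], "grip": 1},
  {"delta_rot": [0, 0, 0], "xyz": [0.027, -0.0102, 0.005], "grip": 1},
  {"delta_rot": [0, 0, 0], "xyz": [0.027, -0.0102, 0.005], "grip": 1},
  {"delta_rot": [0, 0, 0], "xyz": [0.027, -0.0102, 0.005], "grip": 1},
  {"delta_rot": [0, 0, 0], "xyz": [0.027, -0.0102, 0.005], "grip": 1},
  {"delta_rot": [0, 0, 0], "xyz": [0.027, -0.0102, 0.005], "grip": 1},
  {"delta_rot": [0, 0, 0], "xyz": [0, 0, 0], "grip": 1},
  {"delta_rot": [0, 0, 0], "xyz": [0, 0, 0], "grip": 1},
], force=30)

```text
time: 1.1
tool_pos: [0.422, -0.3087, 0.1807]
eef_rot: [[0.922, 0.387, -0.001], [0.387, -0.922, 0.001], [-0.001, -0.001, -1.0]]
ft_force: [-0.7, -0.2, -0.3]
grip_width: 0.0854
grasp_force: 0.0
```

```bash
cat >> h.py <<'E'
def snap(f,**pts):
    m=cams.camera_model("wrist");im=cams.capture("wrist")[:,:,::-1].copy();cv2.imwrite(f"pics/{f}.png",im)
    return im,m
def go(x,y,z,yaw=None):
    """shift in present tool axes to a world target; yaw: turn about tool z (deg target, of tool x)"""
    s=ctrl.state();R=np.array(s["eef_rot"]);p=np.array(s["tool_pos"]);y0=np.degrees(np.arctan2(R[1,0],R[0,0]))
    print("pos",np.round(p*1000,1),"yaw",round(y0,1),"w",round(s["grip_width"]*1000,1),"t",round(s["time"],1),"F",np.round(s["ft_force"],1),"tilt",np.round(R[:2,2],3))
    d=np.array([x,y,z])/1000-p
    if yaw is not None:
        wz=-((yaw-y0+180)%360-180);print("turn z rad",round(np.radians(wz),3))
        a=np.radians(yaw);R=np.array([[np.cos(a),np.sin(a),0],[np.sin(a),-np.cos(a),0],[0,0,-1]])
    print("tool shift after turn mm",np.round(R.T@d*1000,1))
E
python3 - <<'E'
from h import *
im,m=snap("w1");V=np.array(m["view"]);print("cam",-V[:3,:3].T@V[:3,3],V[:3,:3].round(2).tolist())
hsv=cv2.cvtColor(im,cv2.COLOR_BGR2HSV);w=((hsv[...,1]<60)&(hsv[...,2]>140)).astype(np.uint8)
n,L,S,C=cv2.connectedComponentsWithStats(w)
for i in range(1,n):
    if S[i,4]>200: 
        (c,r)=cv2.minEnclosingCircle(ray("wrist",np.argwhere(L==i)[:,::-1],.012,m)[:,:2].astype(np.float32)*1000);print(S[i],np.round(c,1),round(r,1))
go(421,-310,50)
E
```

```text
cam [ 0.48553747 -0.28164136  0.32325628] [[0.39, -0.92, -0.0], [0.89, 0.37, -0.27], [0.25, 0.1, 0.96]]
[ 337    0  111   91 7061] [ 580.4 -318.3] 59.8
[ 127   17  106  164 9240] [ 440.9 -145.1] 82.0
[555 127  39  38 250] [ 562.5 -544.7] 19.9
[   0  129  143  111 8085] [287.7 -55.3] 94.6
[ 295  158   47   47 1416] [ 421.8 -309.4] 26.2
[ 216  224  136  118 9921] [ 277.8 -318.1] 93.7
[524 245  50  19 540] [ 445.  -594.3] 29.5
[ 31 289  43  28 513] [157.6 -62.5] 25.9
[ 124  354   45   39 1030] [  88.4 -202.9] 36.2
pos [ 421.5 -309.5  181.1] yaw 22.7 w 85.1 t 1.1 F [-0.4 -0.3  0.1] tilt [-0.001  0.   ]
tool shift after turn mm [ -0.6   0.3 131.1]
```

View pics/w1.png

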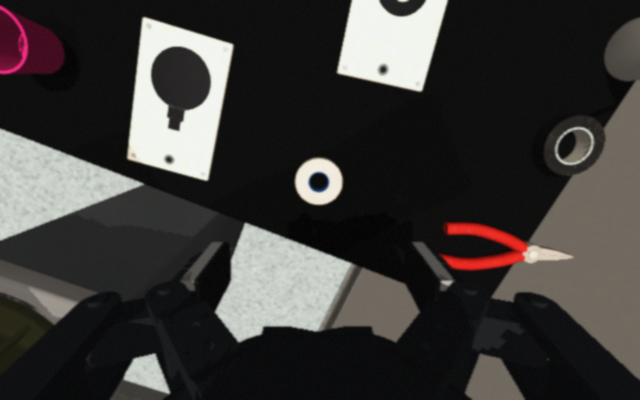

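The wrist view shows the tape centred between the fingers at (319,182), so I can go down.

Emit:
move_arm([
  {"delta_rot": [0, 0, 0], "xyz": [0, 0, 0.03], "grip": 0.75},
  {"delta_rot": [0, 0, 0], "xyz": [0, 0, 0.03], "grip": 0.75},
  {"delta_rot": [0, 0, 0], "xyz": [0, 0, 0.03], "grip": 0.75},
  {"delta_rot": [0, 0, 0], "xyz": [0, 0, 0.03], "grip": 0.75},
  {"delta_rot": [0, 0, 0], "xyz": [0, 0, 0.03], "grip": 0.75},
  {"delta_rot": [0, 0, 0], "xyz": [0, 0, 0.015], "grip": 0.75},
  {"delta_rot": [0, 0, 0], "xyz": [0, 0, 0.007], "grip": 0.75},
  {"delta_rot": [0, 0, 0], "xyz": [0, 0, 0.004], "grip": 0.75},
  {"delta_rot": [0, 0, 0], "xyz": [0, 0, 0.003], "grip": 0.75},
  {"delta_rot": [0, 0, 0], "xyz": [0, 0, 0], "grip": 0.75},
  {"delta_rot": [0, 0, 0], "xyz": [0, 0, 0], "grip": 0.75},
])

```text
time: 2.07
tool_pos: [0.4219, -0.3102, 0.0033]
eef_rot: [[0.923, 0.384, 0.001], [0.384, -0.923, -0.001], [0.001, 0.001, -1.0]]
ft_force: [-0.4, -0.3, -0.2]
grip_width: 0.064
grasp_force: 0.0
```

```bash
python3 - <<'E'
from h import *
im,m=snap("w2");go(422,-309.5,0)
E
```

```text
pos [ 421.9 -310.1    3.3] yaw 22.6 w 64.1 t 2.1 F [-0.6  0.1  0. ] tilt [ 0.001 -0.001]
tool shift after turn mm [ 0.3 -0.5  3.3]
```

View pics/w2.png

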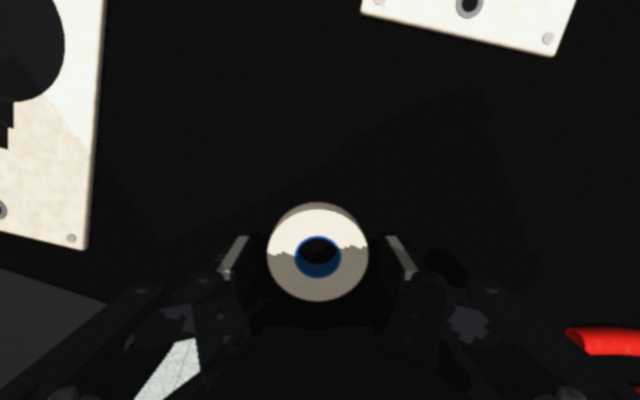

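The ring sits centred between the pads at (318,250). I'll go a little lower and close.

Emit:
move_arm([
  {"delta_rot": [0, 0, 0], "xyz": [0, 0, 0.003], "grip": 0.72},
  {"delta_rot": [0, 0, 0], "xyz": [0, 0, 0], "grip": 0.5},
  {"delta_rot": [0, 0, 0], "xyz": [0, 0, 0], "grip": 0.5},
  {"delta_rot": [0, 0, 0], "xyz": [0, 0, 0], "grip": 0.5},
  {"delta_rot": [0, 0, 0], "xyz": [0, 0, 0], "grip": 0.5},
], force=30)

```text
time: 2.53
tool_pos: [0.4216, -0.3097, -0.0004]
eef_rot: [[0.923, 0.385, 0.0], [0.385, -0.923, -0.0], [0.0, 0.0, -1.0]]
ft_force: [-2.8, 2.3, 5.3]
grip_width: 0.0496
grasp_force: 31.2
```

Emit:
move_arm([
  {"delta_rot": [0, 0, 0], "xyz": [0, 0, -0.02], "grip": 0.5},
  {"delta_rot": [0, 0, 0], "xyz": [0, 0, -0.02], "grip": 0.5},
  {"delta_rot": [0, 0, 0], "xyz": [0, 0, -0.02], "grip": 0.5},
  {"delta_rot": [0, 0, 0], "xyz": [0.0237, 0.0099, 0], "grip": 0.5},
  {"delta_rot": [0, 0, 0], "xyz": [0.0237, 0.0099, 0], "grip": 0.5},
  {"delta_rot": [0, 0, 0], "xyz": [0.0237, 0.0099, 0], "grip": 0.5},
  {"delta_rot": [0, 0, 0], "xyz": [0.0237, 0.0099, 0], "grip": 0.5},
  {"delta_rot": [0, 0, 0], "xyz": [0.0237, 0.0099, 0], "grip": 0.5},
  {"delta_rot": [0, 0, 0], "xyz": [0.0237, 0.0099, 0], "grip": 0.5},
  {"delta_rot": [0, 0, 0], "xyz": [0.0237, 0.0099, 0], "grip": 0.5},
  {"delta_rot": [0, 0, 0], "xyz": [0.0237, 0.0099, 0], "grip": 0.5},
  {"delta_rot": [0, 0, 0], "xyz": [0, 0, 0.02], "grip": 0.5},
  {"delta_rot": [0, 0, 0], "xyz": [0, 0, 0.015], "grip": 0.5},
  {"delta_rot": [0, 0, 0], "xyz": [0, 0, 0], "grip": 0.5},
  {"delta_rot": [0, 0, 0], "xyz": [0, 0, 0], "grip": 0.5},
])

```text
time: 3.78
tool_pos: [0.6258, -0.3097, 0.023]
eef_rot: [[0.923, 0.384, -0.003], [0.384, -0.923, 0.001], [-0.002, -0.002, -1.0]]
ft_force: [0.4, -0.2, -0.0]
grip_width: 0.0497
grasp_force: 31.5
```

```bash
python3 - <<'E'
from h import *
im,m=snap("w3");go(627,-310,4.5)
E
```

```text
pos [ 626.5 -310.1   24.4] yaw 22.6 w 49.5 t 3.8 F [-0.2 -0.3 -0.2] tilt [-0.001  0.   ]
tool shift after turn mm [ 0.5  0.2 19.9]
```

View pics/w3.png

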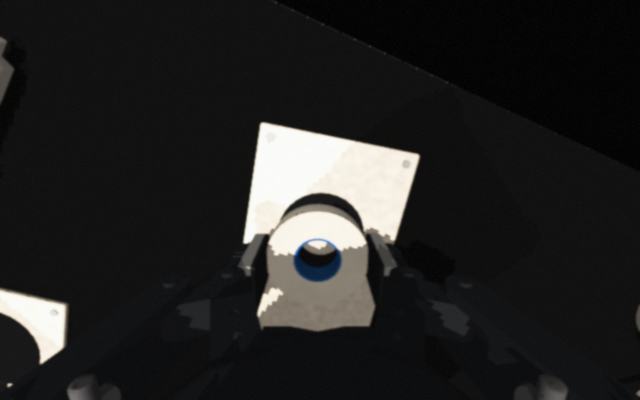

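Emit:
move_arm([
  {"delta_rot": [0, 0, 0], "xyz": [0.0005, 0, 0.01], "grip": 0.5},
  {"delta_rot": [0, 0, 0], "xyz": [0, 0, 0.0095], "grip": 0.5},
  {"delta_rot": [0, 0, 0], "xyz": [0, 0, 0], "grip": 0.5},
  {"delta_rot": [0, 0, 0], "xyz": [0, 0, 0], "grip": 0.75},
  {"delta_rot": [0, 0, 0], "xyz": [0, 0, 0], "grip": 0.75},
  {"delta_rot": [0, 0, 0], "xyz": [0, 0, -0.02], "grip": 0.75},
  {"delta_rot": [0, 0, 0.114], "xyz": [0, 0, -0.035], "grip": 0.7},
  {"delta_rot": [0, 0, 0.114], "xyz": [0, 0, -0.035], "grip": 0.7},
  {"delta_rot": [0, 0, 0.114], "xyz": [0, 0, -0.035], "grip": 0.7},
  {"delta_rot": [0, 0, 0.114], "xyz": [0, 0, -0.035], "grip": 0.7},
  {"delta_rot": [0, 0, 0.114], "xyz": [0, 0, 0], "grip": 0.7},
  {"delta_rot": [0, 0, 0], "xyz": [-0.0051, -0.0274, 0], "grip": 0.7},
  {"delta_rot": [0, 0, 0], "xyz": [-0.0051, -0.0274, 0], "grip": 0.7},
  {"delta_rot": [0, 0, 0], "xyz": [-0.0051, -0.0274, 0], "grip": 0.7},
  {"delta_rot": [0, 0, 0], "xyz": [-0.0051, -0.0274, 0], "grip": 0.7},
  {"delta_rot": [0, 0, 0], "xyz": [-0.0051, -0.0274, 0], "grip": 0.7},
  {"delta_rot": [0, 0, 0], "xyz": [-0.0051, -0.0274, 0], "grip": 0.7},
  {"delta_rot": [0, 0, 0], "xyz": [-0.0051, -0.0274, 0], "grip": 0.7},
  {"delta_rot": [0, 0, 0], "xyz": [0, 0, 0], "grip": 0.7},
  {"delta_rot": [0, 0, 0], "xyz": [0, 0, 0], "grip": 0.7},
])

```text
time: 5.5
tool_pos: [0.6258, -0.1135, 0.1652]
eef_rot: [[0.985, -0.172, 0.0], [-0.172, -0.985, -0.0], [0.0, 0.0, -1.0]]
ft_force: [0.9, -0.6, -0.4]
grip_width: 0.0599
grasp_force: 0.0
```

```bash
python3 - <<'E'
from h import *
im,m=snap("w4")
hsv=cv2.cvtColor(im,cv2.COLOR_BGR2HSV);w=((hsv[...,1]<60)&(hsv[...,2]>110)).astype(np.uint8)
n,L,S,C=cv2.connectedComponentsWithStats(w)
for i in range(1,n):
    if S[i,4]>200:
        p=ray("wrist",np.argwhere(L==i)[:,::-1],.012,m)[:,:2].astype(np.float32)*1000
        c=p.mean(0);u,s,vt=np.linalg.svd(p-c,full_matrices=False);a=vt[0]*np.sign(vt[0,0]);t=(p-c)@a;e=(p-c)@[-a[1],a[0]]
        print(S[i],"c",c.round(1),"dir",np.degrees(np.arctan2(a[1],a[0])).round(1),"ext",np.round([t.min(),t.max(),e.min(),e.max()],1),"mid",np.round(c+a*(t.min()+t.max())/2,1))
go(625,-115,20,-10)
E
```

```text
[  448    78   113   159 11823] c [ 618.9 -307.6] dir 11.2 ext [-75.4  66.9 -43.9  45.1] mid [ 614.7 -308.4]
[ 306  146   25   97 1409] c [ 616.4 -112.7] dir -12.6 ext [-56.7  48.8 -13.1  12.9] mid [ 612.6 -111.8]
[  44  157  129  135 8147] c [616.3 117.3] dir 3.2 ext [-72.   70.7 -44.6  45.5] mid [615.7 117.3]
[ 194  195   39   46 1003] c [615.    3.4] dir -29.0 ext [-30.1  19.8 -18.9  20.3] mid [610.5   5.8]
[ 314  270   64   59 1419] c [ 492.7 -114.4] dir -40.8 ext [-46.   44.8 -33.   31.6] mid [ 492.2 -114. ]
[   0  328   35   52 1267] c [479.6 294.7] dir -20.7 ext [-44.5  37.7 -21.9  18.7] mid [476.5 295.9]
[439 369  40  31 690] c [ 336.4 -253.2] dir 37.5 ext [-35.2  33.  -21.   13.6] mid [ 335.6 -253.9]
pos [ 625.8 -114.6  165.1] yaw -10.0 w 59.7 t 5.5 F [-0.7 -0.2 -0.3] tilt [ 0. -0.]
turn z rad 0.0
tool shift after turn mm [ -0.7   0.6 145.1]
```

View pics/w4.png

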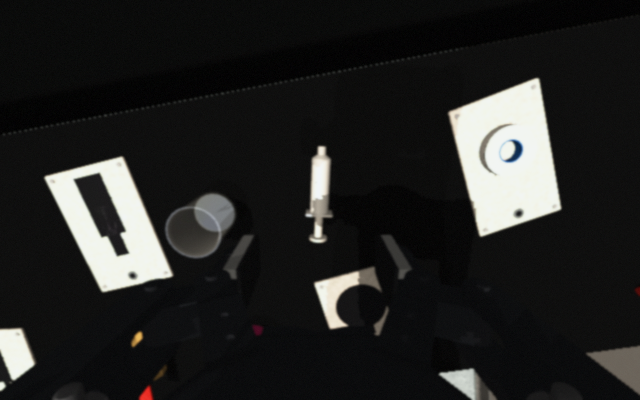

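Emit:
move_arm([
  {"delta_rot": [0, 0, 0.035], "xyz": [-0.0005, 0, 0.03], "grip": 0.6},
  {"delta_rot": [0, 0, 0], "xyz": [0, 0, 0.03], "grip": 0.6},
  {"delta_rot": [0, 0, 0], "xyz": [0, 0, 0.03], "grip": 0.6},
  {"delta_rot": [0, 0, 0], "xyz": [0, 0, 0.03], "grip": 0.6},
  {"delta_rot": [0, 0, 0], "xyz": [0, 0, 0.025], "grip": 0.6},
  {"delta_rot": [0, 0, 0], "xyz": [0, 0, 0.01], "grip": 0.6},
  {"delta_rot": [0, 0, 0], "xyz": [0, 0, 0.007], "grip": 0.6},
  {"delta_rot": [0, 0, 0], "xyz": [0, 0, 0], "grip": 0.5},
  {"delta_rot": [0, 0, 0], "xyz": [0, 0, 0], "grip": 0.3},
  {"delta_rot": [0, 0, 0], "xyz": [0, 0, 0], "grip": 0.1},
  {"delta_rot": [0, 0, 0], "xyz": [0, 0, 0], "grip": 0.1},
  {"delta_rot": [0, 0, 0], "xyz": [0, 0, 0], "grip": 0.1},
  {"delta_rot": [0, 0, 0], "xyz": [0, 0, 0], "grip": 0.1},
], force=25)

```text
time: 6.63
tool_pos: [0.6262, -0.1148, 0.0045]
eef_rot: [[0.978, -0.209, 0.003], [-0.209, -0.978, -0.001], [0.003, 0.0, -1.0]]
ft_force: [-1.4, -1.2, 6.5]
grip_width: 0.0178
grasp_force: 27.6
```

```bash
python3 - <<'E'
from h import *
go(461,335,120,-7)
im=cams.capture("top")[:,:,::-1];cv2.imwrite("pics/t5.png",im);m=cams.camera_model("top")
print(pix(m,[.627,-.310,.016]))
cv2.imwrite("pics/t5c.png",cv2.resize(im[145:215,350:460],None,fx=5,fy=5,interpolation=cv2.INTER_CUBIC))
E
```

```text
pos [ 626.2 -114.8    4.5] yaw -12.0 w 17.8 t 6.6 F [-1.4 -1.2  6.5] tilt [ 0.003 -0.001]
turn z rad -0.088
tool shift after turn mm [-218.8 -426.4 -115.5]
[429.80932797 169.80278149]
```

View pics/t5c.png

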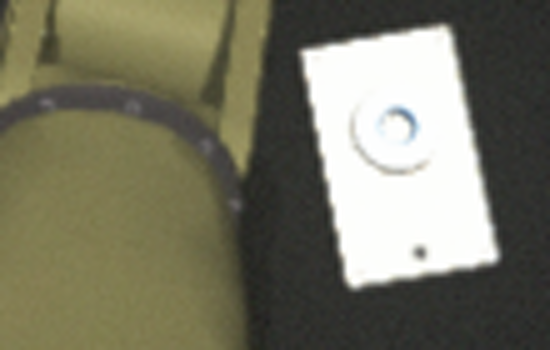

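The tape sits concentric on its pad at crop (397,125), as computed. The syringe is held, so I'll carry it high over to its pad.

Emit:
move_arm([
  {"delta_rot": [0, 0, 0], "xyz": [0, 0, -0.02], "grip": 0.1},
  {"delta_rot": [0, 0, 0], "xyz": [0, 0, -0.035], "grip": 0.1},
  {"delta_rot": [0, 0, -0.044], "xyz": [0, 0, -0.035], "grip": 0.1},
  {"delta_rot": [0, 0, -0.044], "xyz": [0, 0, -0.035], "grip": 0.1},
  {"delta_rot": [0, 0, 0], "xyz": [-0.0143, -0.0284, 0], "grip": 0.1},
  {"delta_rot": [0, 0, 0], "xyz": [-0.0143, -0.0284, 0], "grip": 0.1},
  {"delta_rot": [0, 0, 0], "xyz": [-0.0143, -0.0284, 0], "grip": 0.1},
  {"delta_rot": [0, 0, 0], "xyz": [-0.0143, -0.0284, 0], "grip": 0.1},
  {"delta_rot": [0, 0, 0], "xyz": [-0.0143, -0.0284, 0], "grip": 0.1},
  {"delta_rot": [0, 0, 0], "xyz": [-0.0143, -0.0284, 0], "grip": 0.1},
  {"delta_rot": [0, 0, 0], "xyz": [-0.0143, -0.0284, 0], "grip": 0.1},
  {"delta_rot": [0, 0, 0], "xyz": [-0.0143, -0.0284, 0], "grip": 0.1},
  {"delta_rot": [0, 0, 0], "xyz": [-0.0143, -0.0284, 0], "grip": 0.1},
  {"delta_rot": [0, 0, 0], "xyz": [-0.0143, -0.0284, 0], "grip": 0.1},
  {"delta_rot": [0, 0, 0], "xyz": [-0.0143, -0.0284, 0], "grip": 0.1},
  {"delta_rot": [0, 0, 0], "xyz": [-0.0143, -0.0284, 0], "grip": 0.1},
  {"delta_rot": [0, 0, 0], "xyz": [-0.0143, -0.0284, 0], "grip": 0.1},
  {"delta_rot": [0, 0, 0], "xyz": [-0.0143, -0.0284, 0], "grip": 0.1},
  {"delta_rot": [0, 0, 0], "xyz": [-0.0143, -0.0284, 0], "grip": 0.1},
  {"delta_rot": [0, 0, 0], "xyz": [0, 0, 0], "grip": 0.1},
])

```text
time: 8.35
tool_pos: [0.4624, 0.3387, 0.1285]
eef_rot: [[0.993, -0.118, 0.001], [-0.118, -0.993, 0.001], [0.001, -0.002, -1.0]]
ft_force: [-0.3, -0.5, 1.0]
grip_width: 0.0178
grasp_force: 26.9
```

```bash
python3 - <<'E'
from h import *
im,m=snap("w6");go(465,334.5,8.5,-7)
E
```

```text
pos [463.2 336.7 128.4] yaw -6.8 w 17.8 t 8.4 F [-1.1  0.5 -0.5] tilt [0.001 0.001]
turn z rad 0.004
tool shift after turn mm [  2.    2.  119.9]
```

View pics/w6.png

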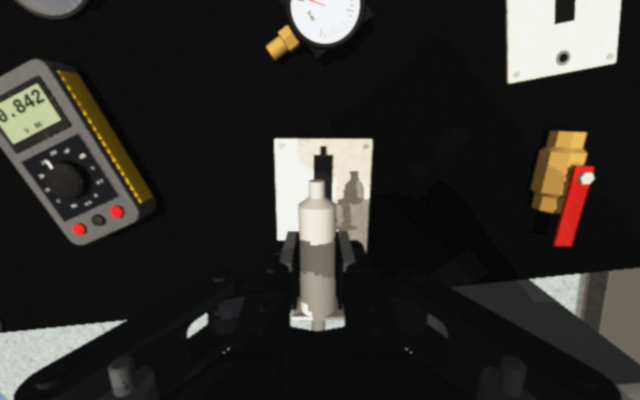

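The view shows the syringe aligned with its print, nozzle at (317,181) and flange at (317,318). The gauge is at the top (325,10) and the valve at (565,185).

```bash
python3 - <<'E'
from h import *
m=cams.camera_model("wrist")
for uv,y in (((317,181),50),((317,322),-21)):
    w=ray("wrist",[uv],.134,m)[0]*1000; s=ctrl.state();R=np.array(s["eef_rot"]);print(y,np.round(R.T@(w-np.array(s["tool_pos"])*1000),1))
# gauge from first top image: dial white at z .026, stem brass at z .012
im=cv2.imread("pics/top0.png");hsv=cv2.cvtColor(im,cv2.COLOR_BGR2HSV)
def c(mask,x0,x1,y0,y1):
    q=np.argwhere(mask[y0:y1,x0:x1]).mean(0);return [q[1]+x0,q[0]+y0]
g=ray("top",[c((hsv[...,1]<60)&(hsv[...,2]>140),205,230,155,185)],.026)[0]
s=ray("top",[c((hsv[...,1]>120)&(hsv[...,2]>90),195,215,168,185)],.014)[0]
print("dial",g*1000,"stem",s*1000,np.degrees(np.arctan2(*(g-s)[[1,0]])))
v=ray("top",[[185+291/3,140+216/3],[185+277/3,140+308/3]],.035)*1000;print("valve",v)
E
```

```text
50 [38.3 -1.1 -5.6]
-21 [-42.   -1.2  -5.7]
dial [608.57436109 316.43292513  26.        ] stem [589.34738185 355.12723488  14.        ] -63.57748362295163
valve [[489.80852714 122.26348071  35.        ]
 [401.68799225 132.67565933  35.        ]]
```

Emit:
move_arm([
  {"delta_rot": [0, 0, 0], "xyz": [0.002, 0.002, 0.03], "grip": 0.1},
  {"delta_rot": [0, 0, 0], "xyz": [0, 0, 0.03], "grip": 0.1},
  {"delta_rot": [0, 0, 0], "xyz": [0, 0, 0.025], "grip": 0.1},
  {"delta_rot": [0, 0, 0], "xyz": [0, 0, 0], "grip": 0.1},
])

```text
time: 8.73
tool_pos: [0.4643, 0.3303, 0.0386]
eef_rot: [[0.992, -0.123, -0.006], [-0.123, -0.992, -0.004], [-0.005, 0.004, -1.0]]
ft_force: [-0.8, -0.6, -0.8]
grip_width: 0.018
grasp_force: 26.9
```

Emit:
move_arm([
  {"delta_rot": [0, 0, 0], "xyz": [0.001, -0.001, 0.015], "grip": 0.1},
  {"delta_rot": [0, 0, 0], "xyz": [0, 0, 0.01], "grip": 0.1},
  {"delta_rot": [0, 0, 0], "xyz": [0, 0, 0.004], "grip": 0.1},
  {"delta_rot": [0, 0, 0], "xyz": [0, 0, 0], "grip": 0.1},
  {"delta_rot": [0, 0, 0], "xyz": [0, 0, 0], "grip": 0.1},
])

```text
time: 9.15
tool_pos: [0.4675, 0.3331, 0.0147]
eef_rot: [[0.993, -0.122, 0.001], [-0.122, -0.993, 0.0], [0.001, -0.0, -1.0]]
ft_force: [0.1, -0.0, 0.4]
grip_width: 0.0175
grasp_force: 27.0
```

```bash
python3 - <<'E'
from h import *
go(465,334.5,8.5,-7)
E
```

```text
pos [467.5 333.1  14.7] yaw -7.0 w 17.5 t 9.2 F [ 0.1 -0.   0.4] tilt [0.001 0.   ]
turn z rad -0.0
tool shift after turn mm [-2.6 -1.   6.2]
```

Emit:
move_arm([
  {"delta_rot": [0, 0, 0], "xyz": [-0.0025, -0.001, 0.004], "grip": 0.1},
  {"delta_rot": [0, 0, 0], "xyz": [0, 0, 0.002], "grip": 0.1},
  {"delta_rot": [0, 0, 0], "xyz": [0, 0, 0], "grip": 0.1},
  {"delta_rot": [0, 0, 0], "xyz": [0, 0, 0], "grip": 0.55},
  {"delta_rot": [0, 0, 0], "xyz": [0, 0, 0], "grip": 0.55},
  {"delta_rot": [0, 0, 0], "xyz": [0, 0, 0], "grip": 0.55},
  {"delta_rot": [0, 0, 0], "xyz": [0, 0, -0.025], "grip": 0.55},
  {"delta_rot": [0, 0, 0], "xyz": [0, 0, -0.035], "grip": 0.55},
  {"delta_rot": [0, 0, 0], "xyz": [0.0284, 0, -0.025], "grip": 1},
  {"delta_rot": [0, 0, 0], "xyz": [0.0284, 0, -0.025], "grip": 1},
  {"delta_rot": [0, 0, 0], "xyz": [0.0284, 0, -0.025], "grip": 1},
  {"delta_rot": [0, 0, 0], "xyz": [0.0284, 0, -0.025], "grip": 1},
  {"delta_rot": [0, 0, 0], "xyz": [0.0284, 0, 0], "grip": 1},
  {"delta_rot": [0, 0, -0.123], "xyz": [0, 0, 0], "grip": 1},
  {"delta_rot": [0, 0, -0.123], "xyz": [0, 0, 0], "grip": 1},
  {"delta_rot": [0, 0, -0.123], "xyz": [0, 0, 0], "grip": 1},
  {"delta_rot": [0, 0, -0.123], "xyz": [0, 0, 0], "grip": 1},
  {"delta_rot": [0, 0, -0.123], "xyz": [0, 0, 0], "grip": 1},
  {"delta_rot": [0, 0, -0.123], "xyz": [0, 0, 0], "grip": 1},
  {"delta_rot": [0, 0, -0.123], "xyz": [0, 0, 0], "grip": 1},
])

```text
time: 10.82
tool_pos: [0.6057, 0.3171, 0.1676]
eef_rot: [[0.735, 0.678, -0.0], [0.678, -0.735, -0.0], [-0.0, -0.0, -1.0]]
ft_force: [1.5, -0.6, 0.7]
grip_width: 0.0857
grasp_force: 0.0
```

Emit:
move_arm([
  {"delta_rot": [0, 0, -0.123], "xyz": [0, 0, 0], "grip": 1},
  {"delta_rot": [0, 0, -0.123], "xyz": [0, 0, 0], "grip": 1},
  {"delta_rot": [0, 0, -0.123], "xyz": [0, 0, 0], "grip": 1},
  {"delta_rot": [0, 0, -0.123], "xyz": [0, 0, 0], "grip": 1},
  {"delta_rot": [0, 0, -0.123], "xyz": [0, 0, 0], "grip": 1},
  {"delta_rot": [0, 0, -0.123], "xyz": [0, 0, 0], "grip": 1},
  {"delta_rot": [0, 0, -0.123], "xyz": [0, 0, 0], "grip": 1},
  {"delta_rot": [0, 0, -0.123], "xyz": [0, 0, 0], "grip": 1},
  {"delta_rot": [0, 0, -0.123], "xyz": [0, 0, 0], "grip": 1},
  {"delta_rot": [0, 0, -0.123], "xyz": [0, 0, 0], "grip": 1},
  {"delta_rot": [0, 0, -0.123], "xyz": [0, 0, 0], "grip": 1},
  {"delta_rot": [0, 0, 0], "xyz": [0, 0, 0], "grip": 1},
  {"delta_rot": [0, 0, 0], "xyz": [0, 0, 0], "grip": 1},
])

```text
time: 11.9
tool_pos: [0.6057, 0.3171, 0.1676]
eef_rot: [[-0.494, 0.869, -0.0], [0.869, 0.494, -0.0], [0.0, -0.0, -1.0]]
ft_force: [0.7, 0.5, 0.2]
grip_width: 0.0853
grasp_force: 0.0
```

```bash
python3 - <<'E'
from h import *
im,m=snap("w7");go(608.5,316.5,30,120)
hsv=cv2.cvtColor(im,cv2.COLOR_BGR2HSV)
for lab,w,z in (("white",(hsv[...,1]<60)&(hsv[...,2]>110),.026),("brass",(hsv[...,0]>8)&(hsv[...,0]<28)&(hsv[...,1]>110)&(hsv[...,2]>70),.012)):
    n,L,S,C=cv2.connectedComponentsWithStats(w.astype(np.uint8))
    for i in range(1,n):
        if S[i,4]>150: 
            p=ray("wrist",np.argwhere(L==i)[:,::-1],z,m)[:,:2].astype(np.float32)*1000;print(lab,S[i],p.mean(0).round(1),np.round(cv2.minAreaRect(p)[0:2],1).tolist())
E
```

```text
pos [605.7 317.1 167.6] yaw 119.6 w 85.2 t 11.9 F [ 0.1  0.4 -1. ] tilt [-0. -0.]
turn z rad -0.007
tool shift after turn mm [ -1.9   2.1 137.6]
white [   0    0   96   77 6050] [328.4 318.1] [[331.3, 319.8], [87.6, 66.4]]
white [   93     0   173   162 14304] [446.9 342.3] [[449.0, 340.9], [84.5, 135.4]]
white [ 451    0   77   64 4015] [666.4 515.1] [[668.3, 512.7], [66.0, 49.6]]
white [ 293  162   53   50 2049] [608.8 318. ] [[608.9, 318.0], [52.6, 50.8]]
white [  0 208  29  38 721] [350.7 123. ] [[348.7, 126.3], [49.3, 23.8]]
white [  0 260  10  35 187] [355.2  62.1] [[358.2, 56.4], [9.4, 43.9]]
white [ 215  276   98   66 2693] [619.7 162.3] [[627.0, 148.4], [101.3, 78.7]]
white [621 352  19  23 260] [1047.1  315. ] [[1049.9, 315.4], [23.4, 28.6]]
brass [311 133  18  26 390] [590.4 353. ] [[589.6, 353.1], [17.5, 25.2]]
brass [  81  243   71   50 1352] [456.1 118. ] [[454.2, 115.7], [35.9, 76.3]]
brass [624 309  16  15 182] [1017.3  362.6] [[1017.4, 362.5], [24.7, 16.3]]
```

View pics/w7.png

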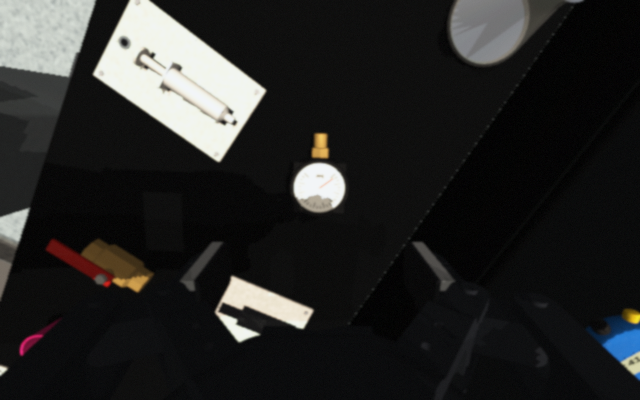

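The syringe lies on its outline at (190,85). The gauge is at (319,188), stem at (320,145), centred, so I'll grip it.

Emit:
move_arm([
  {"delta_rot": [0, 0, 0.033], "xyz": [-0.0005, 0.003, 0.03], "grip": 1},
  {"delta_rot": [0, 0, 0], "xyz": [0, 0, 0.03], "grip": 1},
  {"delta_rot": [0, 0, 0], "xyz": [0, 0, 0.03], "grip": 1},
  {"delta_rot": [0, 0, 0], "xyz": [0, 0, 0.03], "grip": 1},
  {"delta_rot": [0, 0, 0], "xyz": [0, 0, 0.025], "grip": 1},
  {"delta_rot": [0, 0, 0], "xyz": [0, 0, 0.012], "grip": 1},
  {"delta_rot": [0, 0, 0], "xyz": [0, 0, 0.005], "grip": 1},
  {"delta_rot": [0, 0, 0], "xyz": [0, 0, 0], "grip": 0.8},
  {"delta_rot": [0, 0, 0], "xyz": [0, 0, 0], "grip": 0.6},
  {"delta_rot": [0, 0, 0], "xyz": [0, 0, 0], "grip": 0.6},
  {"delta_rot": [0, 0, 0], "xyz": [0, 0, 0], "grip": 0.6},
  {"delta_rot": [0, 0, 0], "xyz": [0, 0, 0], "grip": 0.6},
], force=40)

```text
time: 12.95
tool_pos: [0.6096, 0.3186, 0.0081]
eef_rot: [[-0.469, 0.883, 0.003], [0.883, 0.469, 0.001], [-0.0, 0.003, -1.0]]
ft_force: [-0.1, -0.0, 7.0]
grip_width: 0.0594
grasp_force: 44.0
```

```bash
python3 - <<'E'
from h import *
go(465,-136.5,130,186.8)
E
```

```text
pos [609.6 318.6   8.1] yaw 117.9 w 59.4 t 12.9 F [-0.1 -0.   7. ] tilt [0.003 0.001]
turn z rad -1.202
tool shift after turn mm [ 197.5 -434.8 -121.9]
```

Emit:
move_arm([
  {"delta_rot": [0, 0, 0], "xyz": [0, 0, -0.02], "grip": 0.6},
  {"delta_rot": [0, 0, 0], "xyz": [0, 0, -0.03], "grip": 0.6},
  {"delta_rot": [0, 0, -0.12], "xyz": [0, 0, -0.03], "grip": 0.6},
  {"delta_rot": [0, 0, -0.12], "xyz": [0, 0, -0.03], "grip": 0.6},
  {"delta_rot": [0, 0, -0.12], "xyz": [0, 0, -0.03], "grip": 0.6},
  {"delta_rot": [0, 0, -0.12], "xyz": [0, 0, 0], "grip": 0.6},
  {"delta_rot": [0, 0, -0.12], "xyz": [0, 0, 0], "grip": 0.6},
  {"delta_rot": [0, 0, -0.12], "xyz": [0, 0, 0], "grip": 0.6},
  {"delta_rot": [0, 0, -0.12], "xyz": [0, 0, 0], "grip": 0.6},
  {"delta_rot": [0, 0, -0.12], "xyz": [0, 0, 0], "grip": 0.6},
  {"delta_rot": [0, 0, -0.12], "xyz": [0, 0, 0], "grip": 0.6},
  {"delta_rot": [0, 0, -0.12], "xyz": [0, 0, 0], "grip": 0.6},
  {"delta_rot": [0, 0, 0], "xyz": [0.0132, -0.029, 0], "grip": 0.6},
  {"delta_rot": [0, 0, 0], "xyz": [0.0132, -0.029, 0], "grip": 0.6},
  {"delta_rot": [0, 0, 0], "xyz": [0.0132, -0.029, 0], "grip": 0.6},
  {"delta_rot": [0, 0, 0], "xyz": [0.0132, -0.029, 0], "grip": 0.6},
  {"delta_rot": [0, 0, 0], "xyz": [0.0132, -0.029, 0], "grip": 0.6},
])

```text
time: 14.37
tool_pos: [0.5594, 0.1652, 0.1466]
eef_rot: [[-0.993, -0.117, 0.001], [-0.117, 0.993, 0.0], [-0.001, 0.0, -1.0]]
ft_force: [1.1, -0.3, -1.1]
grip_width: 0.0594
grasp_force: 44.0
```

Emit:
move_arm([
  {"delta_rot": [0, 0, 0], "xyz": [0.0132, -0.029, 0], "grip": 0.6},
  {"delta_rot": [0, 0, 0], "xyz": [0.0132, -0.029, 0], "grip": 0.6},
  {"delta_rot": [0, 0, 0], "xyz": [0.0132, -0.029, 0], "grip": 0.6},
  {"delta_rot": [0, 0, 0], "xyz": [0.0132, -0.029, 0], "grip": 0.6},
  {"delta_rot": [0, 0, 0], "xyz": [0.0132, -0.029, 0], "grip": 0.6},
  {"delta_rot": [0, 0, 0], "xyz": [0.0132, -0.029, 0], "grip": 0.6},
  {"delta_rot": [0, 0, 0], "xyz": [0.0132, -0.029, 0], "grip": 0.6},
  {"delta_rot": [0, 0, 0], "xyz": [0.0132, -0.029, 0], "grip": 0.6},
  {"delta_rot": [0, 0, 0], "xyz": [0.0132, -0.029, 0], "grip": 0.6},
  {"delta_rot": [0, 0, 0], "xyz": [0.0132, -0.029, 0], "grip": 0.6},
  {"delta_rot": [0, 0, 0], "xyz": [0, 0, 0], "grip": 0.6},
  {"delta_rot": [0, 0, 0], "xyz": [0, 0, 0], "grip": 0.6},
  {"delta_rot": [0, 0, 0], "xyz": [0, 0, 0], "grip": 0.6},
])

```text
time: 15.45
tool_pos: [0.463, -0.1369, 0.1463]
eef_rot: [[-0.993, -0.116, 0.001], [-0.116, 0.993, -0.0], [-0.001, -0.0, -1.0]]
ft_force: [0.3, 0.8, -0.9]
grip_width: 0.0595
grasp_force: 44.0
```

```bash
python3 - <<'E'
from h import *
im,m=snap("w8");go(465,-136.5,12,186.8)
E
```

```text
pos [ 463.1 -136.4  146.2] yaw -173.3 w 59.3 t 15.5 F [ 0.1  0.5 -1.4] tilt [ 0.001 -0.   ]
turn z rad -0.001
tool shift after turn mm [ -1.9  -0.3 134.2]
```

View pics/w8.png

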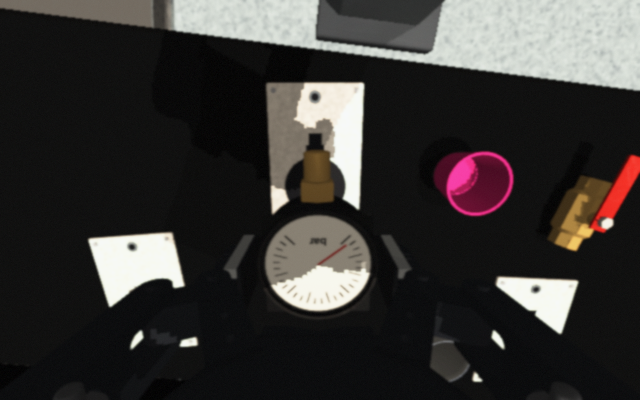

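The gauge is held over its print, stem towards the hole mark and aligned at (317,175). I'll lower it.

Emit:
move_arm([
  {"delta_rot": [0, 0, 0], "xyz": [-0.002, 0, 0.03], "grip": 0.6},
  {"delta_rot": [0, 0, 0], "xyz": [0, 0, 0.03], "grip": 0.6},
  {"delta_rot": [0, 0, 0], "xyz": [0, 0, 0.03], "grip": 0.6},
  {"delta_rot": [0, 0, 0], "xyz": [0, 0, 0.025], "grip": 0.6},
  {"delta_rot": [0, 0, 0], "xyz": [0, 0, 0.012], "grip": 0.6},
  {"delta_rot": [0, 0, 0], "xyz": [0, 0, 0.005], "grip": 0.6},
  {"delta_rot": [0, 0, 0], "xyz": [0, 0, 0.002], "grip": 0.6},
  {"delta_rot": [0, 0, 0], "xyz": [0, 0, 0], "grip": 0.6},
  {"delta_rot": [0, 0, 0], "xyz": [0, 0, 0], "grip": 0.6},
])

```text
time: 16.25
tool_pos: [0.4655, -0.1363, 0.0126]
eef_rot: [[-0.993, -0.118, 0.001], [-0.118, 0.993, -0.0], [-0.001, -0.001, -1.0]]
ft_force: [0.4, -0.4, -1.0]
grip_width: 0.0593
grasp_force: 44.0
```

Emit:
move_arm([
  {"delta_rot": [0, 0, 0], "xyz": [0, 0, 0.001], "grip": 1},
  {"delta_rot": [0, 0, 0], "xyz": [0, 0, 0], "grip": 1},
  {"delta_rot": [0, 0, 0], "xyz": [0, 0, 0], "grip": 1},
  {"delta_rot": [0, 0, 0], "xyz": [0, 0, -0.02], "grip": 1},
  {"delta_rot": [0, 0, 0], "xyz": [0, 0, -0.035], "grip": 1},
  {"delta_rot": [0, 0, 0], "xyz": [0, 0, -0.035], "grip": 0.9},
  {"delta_rot": [0, 0, 0.122], "xyz": [0, 0, -0.035], "grip": 0.8},
  {"delta_rot": [0, 0, 0.122], "xyz": [0, 0, -0.03], "grip": 0.8},
  {"delta_rot": [0, 0, 0], "xyz": [0.0043, 0.0287, 0], "grip": 0.8},
  {"delta_rot": [0, 0, 0], "xyz": [0.0043, 0.0287, 0], "grip": 0.8},
  {"delta_rot": [0, 0, 0], "xyz": [0.0043, 0.0287, 0], "grip": 0.8},
  {"delta_rot": [0, 0, 0], "xyz": [0.0043, 0.0287, 0], "grip": 0.8},
  {"delta_rot": [0, 0, 0], "xyz": [0.0043, 0.0287, 0], "grip": 0.8},
  {"delta_rot": [0, 0, 0], "xyz": [0.0043, 0.0287, 0], "grip": 0.8},
  {"delta_rot": [0, 0, 0], "xyz": [0.0043, 0.0287, 0], "grip": 0.8},
  {"delta_rot": [0, 0, 0], "xyz": [0.0043, 0.0287, 0], "grip": 0.8},
  {"delta_rot": [0, 0, 0], "xyz": [0.0043, 0.0287, 0], "grip": 0.8},
  {"delta_rot": [0, 0, 0], "xyz": [0, 0, 0], "grip": 0.8},
  {"delta_rot": [0, 0, 0], "xyz": [0, 0, 0], "grip": 0.8},
])

```text
time: 17.83
tool_pos: [0.4589, 0.1254, 0.1659]
eef_rot: [[-0.992, 0.124, 0.0], [0.124, 0.992, 0.0], [-0.0, 0.0, -1.0]]
ft_force: [-0.0, 0.4, 0.1]
grip_width: 0.0689
grasp_force: 0.0
```

```bash
python3 - <<'E'
from h import *
im,m=snap("w9");go(460,125,5,172.7)
hsv=cv2.cvtColor(im,cv2.COLOR_BGR2HSV);h=hsv[...,0]
for lab,w,z in (("red",((h<7)|(h>173))&(hsv[...,1]>150)&(hsv[...,2]>70),.041),("brass",(h>8)&(h<28)&(hsv[...,1]>90)&(hsv[...,2]>60),.025)):
    n,L,S,C=cv2.connectedComponentsWithStats(w.astype(np.uint8))
    for i in range(1,n):
        if S[i,4]>200:
            p=ray("wrist",np.argwhere(L==i)[:,::-1],z,m)[:,:2].astype(np.float32)*1000;r=cv2.minAreaRect(p);print(lab,S[i],np.round(r[0],1),np.round(r[1],1),round(r[2],1),p.min(0),p.max(0))
E
```

```text
pos [459.  124.5 165.8] yaw 172.8 w 68.5 t 17.9 F [0.1 0.2 0.7] tilt [ 0. -0.]
turn z rad 0.002
tool shift after turn mm [ -0.9   0.6 160.8]
red [ 307  122   20   75 1118] [431.4 128.1] [16.7 69.3] 79.6 [396.77527 116.70575] [466.2019  141.99414]
brass [ 299  149   34   71 1293] [458.7 125. ] [33.  72.3] 81.9 [421.70102 106.2703 ] [495.16147 143.51256]
brass [ 46 172  26  27 416] [ 425.8 -131.2] [24.8 21.9] 4.0 [ 413.24402 -141.54152] [ 438.883   -119.79458]
```

View pics/w9.png

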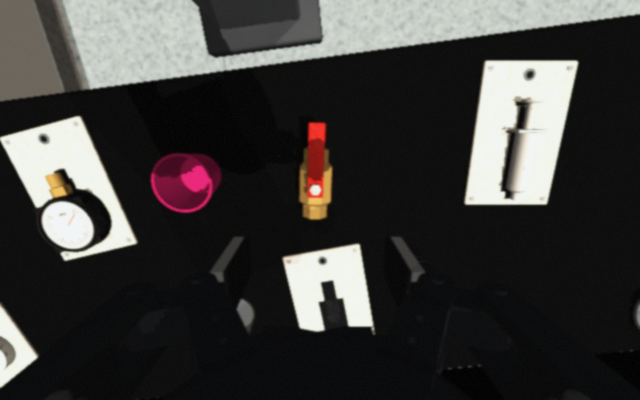

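The gauge is on its outline at (65,215). The valve is centred at (316,170), so I'll grip it.

Emit:
move_arm([
  {"delta_rot": [0, 0, 0.014], "xyz": [-0.001, 0, 0.03], "grip": 0.8},
  {"delta_rot": [0, 0, 0], "xyz": [0, 0, 0.03], "grip": 0.8},
  {"delta_rot": [0, 0, 0], "xyz": [0, 0, 0.03], "grip": 0.8},
  {"delta_rot": [0, 0, 0], "xyz": [0, 0, 0.03], "grip": 0.8},
  {"delta_rot": [0, 0, 0], "xyz": [0, 0, 0.025], "grip": 0.8},
  {"delta_rot": [0, 0, 0], "xyz": [0, 0, 0.012], "grip": 0.7},
  {"delta_rot": [0, 0, 0], "xyz": [0, 0, 0.004], "grip": 0.5},
  {"delta_rot": [0, 0, 0], "xyz": [0, 0, 0], "grip": 0.3},
  {"delta_rot": [0, 0, 0], "xyz": [0, 0, 0], "grip": 0.25},
  {"delta_rot": [0, 0, 0], "xyz": [0, 0, 0], "grip": 0.25},
  {"delta_rot": [0, 0, 0], "xyz": [0, 0, 0], "grip": 0.25},
  {"delta_rot": [0, 0, 0], "xyz": [0, 0, 0], "grip": 0.25},
  {"delta_rot": [0, 0, 0], "xyz": [0, 0, 0], "grip": 0.25},
], force=60)

```text
time: 18.97
tool_pos: [0.4603, 0.1242, 0.0052]
eef_rot: [[-0.99, 0.14, 0.001], [0.14, 0.99, 0.0], [-0.001, 0.0, -1.0]]
ft_force: [-0.3, -0.8, 1.8]
grip_width: 0.0298
grasp_force: 60.1
```

```bash
python3 - <<'E'
from h import *
go(642.5,127,90,183.8)
E
```

```text
pos [460.3 124.2   5.2] yaw 171.9 w 29.8 t 19.0 F [-0.3 -0.8  1.8] tilt [0.001 0.   ]
turn z rad -0.207
tool shift after turn mm [-182.    -9.3  -84.8]
```

Emit:
move_arm([
  {"delta_rot": [0, 0, 0], "xyz": [0, 0, -0.02], "grip": 0.25},
  {"delta_rot": [0, 0, 0], "xyz": [0, 0, -0.03], "grip": 0.25},
  {"delta_rot": [0, 0, -0.1035], "xyz": [0, 0, -0.03], "grip": 0.25},
  {"delta_rot": [0, 0, -0.1035], "xyz": [0, 0, -0.02], "grip": 0.25},
  {"delta_rot": [0, 0, 0], "xyz": [-0.0228, -0.0012, 0], "grip": 0.25},
  {"delta_rot": [0, 0, 0], "xyz": [-0.0228, -0.0012, 0], "grip": 0.25},
  {"delta_rot": [0, 0, 0], "xyz": [-0.0228, -0.0012, 0], "grip": 0.25},
  {"delta_rot": [0, 0, 0], "xyz": [-0.0228, -0.0012, 0], "grip": 0.25},
  {"delta_rot": [0, 0, 0], "xyz": [-0.0228, -0.0012, 0], "grip": 0.25},
  {"delta_rot": [0, 0, 0], "xyz": [-0.0228, -0.0012, 0], "grip": 0.25},
  {"delta_rot": [0, 0, 0], "xyz": [-0.0228, -0.0012, 0], "grip": 0.25},
  {"delta_rot": [0, 0, 0], "xyz": [-0.0228, -0.0012, 0], "grip": 0.25},
  {"delta_rot": [0, 0, 0], "xyz": [0, 0, 0], "grip": 0.25},
  {"delta_rot": [0, 0, 0], "xyz": [0, 0, 0], "grip": 0.25},
  {"delta_rot": [0, 0, 0], "xyz": [0, 0, 0], "grip": 0.25},
])

```text
time: 20.22
tool_pos: [0.6421, 0.1267, 0.1044]
eef_rot: [[-0.998, -0.066, -0.001], [-0.066, 0.998, -0.0], [0.001, -0.0, -1.0]]
ft_force: [-0.0, -0.0, -2.1]
grip_width: 0.0299
grasp_force: 60.1
```

```bash
python3 - <<'E'
from h import *
im,m=snap("w10");go(642.5,127,9.5,183.8)
E
```

```text
pos [642.  126.8 104.7] yaw -176.2 w 30.0 t 20.3 F [-0.   0.  -2.6] tilt [-0.001 -0.   ]
turn z rad 0.0
tool shift after turn mm [-0.5  0.2 95.2]
```

View pics/w10.png

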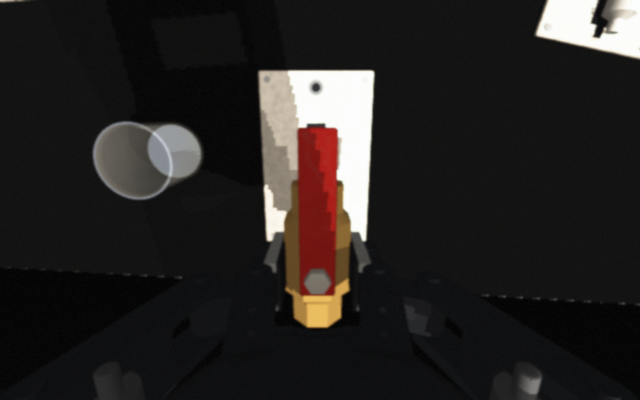

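The valve is held in line with its print, lever towards the hole mark (317,87). I'll lower, release and back away.

Emit:
move_arm([
  {"delta_rot": [0, 0, 0], "xyz": [-0.0005, 0, 0.03], "grip": 0.25},
  {"delta_rot": [0, 0, 0], "xyz": [0, 0, 0.03], "grip": 0.25},
  {"delta_rot": [0, 0, 0], "xyz": [0, 0, 0.02], "grip": 0.25},
  {"delta_rot": [0, 0, 0], "xyz": [0, 0, 0.01], "grip": 0.25},
  {"delta_rot": [0, 0, 0], "xyz": [0, 0, 0.004], "grip": 0.25},
  {"delta_rot": [0, 0, 0], "xyz": [0, 0, 0.0005], "grip": 0.25},
  {"delta_rot": [0, 0, 0], "xyz": [0, 0, 0], "grip": 0.25},
  {"delta_rot": [0, 0, 0], "xyz": [0, 0, 0], "grip": 0.25},
  {"delta_rot": [0, 0, 0], "xyz": [0, 0, 0], "grip": 0.75},
  {"delta_rot": [0, 0, 0], "xyz": [0, 0, 0], "grip": 0.75},
  {"delta_rot": [0, 0, 0], "xyz": [0, 0, 0], "grip": 0.75},
  {"delta_rot": [0, 0, 0], "xyz": [0, 0, 0], "grip": 0.75},
  {"delta_rot": [0, 0, 0], "xyz": [0, 0, -0.03], "grip": 0.75},
  {"delta_rot": [0, 0, 0], "xyz": [0, 0, -0.04], "grip": 0.75},
  {"delta_rot": [0, 0, 0], "xyz": [0, 0, -0.04], "grip": 0.75},
  {"delta_rot": [0, 0, 0], "xyz": [0, 0, -0.04], "grip": 0.75},
  {"delta_rot": [0, 0, 0], "xyz": [0.04, 0, -0.01], "grip": 0.75},
  {"delta_rot": [0, 0, 0], "xyz": [0.04, 0, -0.01], "grip": 0.75},
  {"delta_rot": [0, 0, 0], "xyz": [0.04, 0, 0], "grip": 0.75},
  {"delta_rot": [0, 0, 0], "xyz": [0.04, 0, 0], "grip": 0.75},
])

```text
time: 21.93
tool_pos: [0.4818, 0.116, 0.1808]
eef_rot: [[-0.998, -0.066, 0.001], [-0.066, 0.998, 0.0], [-0.001, 0.0, -1.0]]
ft_force: [0.3, 0.7, 1.3]
grip_width: 0.064
grasp_force: 0.0
```

Emit:
move_arm([
  {"delta_rot": [0, 0, 0], "xyz": [0.04, 0, 0], "grip": 0.75},
  {"delta_rot": [0, 0, 0], "xyz": [0.04, 0, -0.02], "grip": 0.75},
  {"delta_rot": [0, 0, 0], "xyz": [0.03, -0.02, -0.03], "grip": 0.75},
  {"delta_rot": [0, 0, 0], "xyz": [0, -0.03, -0.03], "grip": 0.75},
  {"delta_rot": [0, 0, 0], "xyz": [0, -0.03, 0], "grip": 0.75},
  {"delta_rot": [0, 0, 0], "xyz": [0, -0.03, 0], "grip": 0.75},
  {"delta_rot": [0, 0, 0], "xyz": [0, 0, 0], "grip": 0.75},
])

```text
time: 22.52
tool_pos: [0.387, -0.001, 0.2558]
eef_rot: [[-0.998, -0.063, 0.002], [-0.063, 0.998, -0.001], [-0.002, -0.001, -1.0]]
ft_force: [0.1, 0.2, 0.3]
grip_width: 0.0643
grasp_force: 0.0
```

```bash
python3 - <<'E'
from h import *
im=cams.capture("top")[:,:,::-1];go(0,0,0)
cv2.imwrite("pics/t11.png",cv2.resize(im[140:270,185:451],None,fx=3,fy=3,interpolation=cv2.INTER_CUBIC))
E
```

```text
pos [386.9   0.6 255.5] yaw -176.4 w 63.8 t 22.6 F [-1.1  0.7  0. ] tilt [ 0.001 -0.   ]
tool shift after turn mm [386.5  23.8 255. ]
```

View pics/t11.png

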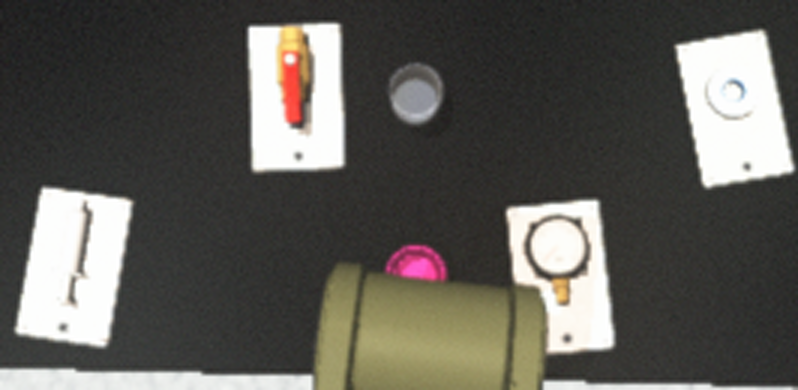

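The final top view shows all four things on their outlines, and the cup and beaker where they stood. The fingers are empty and clear, so I'm handing in.

```bash
python3 -c "
from bench import ctrl;print(ctrl.finish_job())"
```

```text
the job is handed in; nothing more can be done
None
```

I handed the job in at about 23 s: the valve, gauge, syringe and tape are each on their own pads as drawn, the cup and beaker were left untouched, and the gripper is empty and clear. I checked the placing only in the camera views, and no verdict came back.

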